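# Fit the mandarin sizing plate on its pin and latch it

## Task

Fit the white sizing plate on the blue gauge stand, its large opening over the chute: rest it on the brass pin and nudge it gently about until the small hole drops over the pin and the plate lies flat on the deck, square with the stand. Then swing the red latch fully across the plate and let go. Work gently: a push or knock of the plate on the stand, pin or latch of more than 60 N would bend the pin. Leave the fruit and the other things on the bench alone.

Things in the scene. Friction and masses are not known exactly. Their poses are not given: they have to be found in the camera images.
- plate_grip (a point): the loose sizing plate (white slab 220 x 80 x 8 mm, about 0.24 kg, flat on the bench) at the middle of its upright yellow grip tab. The tab stands at the slab's centre: 14 mm thick (x), 40 mm wide (y), top 58 mm above the slab's underside; this point is 38 mm above the underside. x runs along the slab towards the small hole, z up.
- plate_hole (a point): centre of the plate's small locating hole, 13 mm across, at the underside: 45 mm from the tab's centre towards +x. Same axes as the grip point.
- plate_opening (a point): centre of the plate's large sizing opening, 53 mm across, at the underside: 60 mm from the tab's centre towards -x.
- stand: the fixed blue gauge stand, a block 270 (x) x 150 (y) x 50 mm high; origin at the centre of its underside on the bench, z up; its deck is at z = 50 mm. A chute 96 x 70 mm opens in the deck, centred at x = -60 mm, y = 0. The fitted plate's +x is the stand's +x.
- pin_disc (a point): centre of the black disc, 32 mm across, set flush in the stand's deck at x = 45 mm, y = 0 in the stand's frame (same axes as the stand, at deck height). A vertical brass pin, 10 mm thick and 16 mm high with a slightly tapered tip, stands on the disc 8 mm from this centre. The disc is clamped fast, turned to any angle: in which direction the pin lies is not measured; find it by feel or sight.
- latch (a joint): angle of the red latch on the stand: 0 = open, pointing to the stand's +x; 1.571 = closed, at its stop, pointing to the stand's -y across the plate's end. Closing is clockwise from above; friction 0.1 N m; it stays where left. Its bar is 8 mm thick and passes 3 mm above a plate lying flat on the deck; a plate not down blocks it.
- latch_knob (a point): the red round knob post on the latch, 14 mm thick, rising 32 mm above the bar, 42 mm from the pivot; this point is on its axis, half-way up, 85 mm above the bench (bar's top at 69 mm, knob's top at 101 mm).
- latch_pivot (a point): point on the latch's vertical pivot axis, at the height of the knob's middle: x = 85 mm, y = 66 mm in the stand's frame. It does not move.
- mandarin_a: bystander, to be left alone: orange mandarin; 60 mm wide, 50 mm high, origin under it
- mandarin_b: bystander, to be left alone: orange mandarin; 60 mm wide, 50 mm high, origin under it
- mandarin_c: bystander, to be left alone: orange mandarin; 60 mm wide, 50 mm high, origin under it
- labels: bystander, to be left alone: roll of white labels on a dark core, lying flat; 96 mm wide, 25 mm high, origin at the centre of its underside
- ring_gauge: bystander, to be left alone: steel hand sizing ring with a green handle; about 155 mm long, 8 mm high, origin at the ring's centre
- snips: bystander, to be left alone: fruit snips with red handles; about 125 mm long, 10 mm high, origin near its middle
Mind the look-alikes: they are no part of the job. There is more than one size of the part that bears plate_grip; the job needs the larger.

How it is judged:
By the outcome, as a careful person would: the job done as asked, in the order asked, and still so for the second after the job is handed in, with the robot touching nothing.
It also fails if it takes over 72 s, if anything falls off the work surface, if the arm or the gripper's body presses on something with over 40 N, if the wrist force passes 120 N, or if a joint passes its speed limit or range.

## Robot

A 7-joint arm with a two-finger parallel gripper is mounted at the origin on the work surface. World frame = base frame: x ahead of the robot, y to its left, z up, the work surface at z = 0. Lengths are in mm, angles in rad, forces in N, time in s.
With the tool pointing down it reaches from about 425 to 925 mm from the base axis. Payload 6.8 kg.
Tool frame: the origin (TCP) lies on the front face of the gripper's body, between the roots of the fingers; the fingertips stand 80 mm ahead of it and the grasp point (between the pads) lies 61 mm ahead of it; x points along the fingers, z is the direction in which the jaws open and shut, and the axes are right-handed (so a half turn about x gives the same grasp; the last joint's range is limited). The gripper opens to 88 mm and grips with 3 to 60 N. Pads are 20 mm wide; open, the fingers measure 115 mm over their backs; the gripper's body (75 mm by 178 mm) begins 61 mm behind the grasp point.
Start: joints at [1.016, 0.477, 0.022, 1.555, -0.011, 1.109, -0.083], TCP at [291.665, -608.75, 302.664] pointing down, gripper open.
Joint ranges: [-2.96, 2.96], [-0.34, 2.1], [-1.41, 1.46], [0.24, 2.44], [-1.37, 4.51], [0.17, 1.92], [-2.96, 2.96]. Speed limits (rad/s): [2.39, 2.39, 3.14, 3.14, 3.14, 3.14, 3.14].

## Interface

Orientations are given as a rotation vector (axis times angle).
In Python, from workcell import status, grab_frame, camera_params, ticket, search_frame, masks_of, place_of gives the robot as it stands.
- The arm moves only by the tool arm_command, never from a script. Its argument "series" is a list of rows, each an object with "xyz": the shift along the tool's x, y, z in m, a list of three; "dr": the turn, a rotation vector about the tool's x, y, z in rad, a list of three. A call has 1 to 12 rows; each row shifts and turns the commanded pose from where the row before left it, along the tool's axes as they then stand; what a row does not reach is not made up. A row lasts 1/8 s, in which the tool goes at most 62.5 mm and 10.7 degrees, less where a joint would pass 70% of its speed; a pose out of reach is approached as far as the arm can. A call is refused whole if a number of a shift passes 0.0625 or a number of a turn 0.188, either way. A call with a gripper value outside its range is refused whole. "fingers" is the finger opening in m, from 0 to 0.0878, set as the call begins (left out, the last holds). The fingers move at their own pace and stop on an object; the grip force is fixed at half the most. Time passes only in rows, so rows that do not move let the fingers close. It gives the time, the measured TCP pose, the force and the opening at its end, in the units of the state.
- status.observe(): the state, without advancing time (a new reading comes with each control period).
- grab_frame(name): name is "side" or "top" or "wrist"; returns the picture (400x640x3 uint8, red, green, blue); there is no depth.
- camera_params(name): a dict with "fov_y" (degrees; the focal length in pixels is half the picture's height over the tangent of half this angle, whatever the lens; pixels are square), "cx", "cy" (the principal point, pixels), "dist" ([k1, k2, p1, p2, k3] as OpenCV has them; the pictures are not rectified), "eye" and "attitude" of the camera in the world. Camera axes: x right, y up, looking along -z (the intrinsics and any distortion apply to the point x, -y, -z); pixel columns grow to the right and rows downward; lengths in mm; the calibration is good to about 2 mm. A picture is of the moment at which its call begins: read the wrist's pose just before it. camera_params takes no time and is no camera call; for the wrist camera it gives the pose at the moment of the call.
- ticket.job_done(): hands the job in, once; it reports no verdict.
Trained networks look in the newest picture that a camera, given by its name, has taken for a name from the list of things; names that differ only in an ending like _2 or _b are one class to them, and where a whole thing is asked for, a point or a joint stands for the part that bears it (a point fixed in the world has none). Each returns a list of dicts, best first, with "score" (0 to 1); they miss things now and then, are a little off and sometimes report something else, mostly with a low value. They report only what shows in the picture. A call takes as long as a camera call. They do not tell look-alikes from the thing itself.
- search_frame(camera, label): "xy" ([column, row] in pixels, amid what is visible of it).
- masks_of(camera, label): "pixels" (400x640 bool, what is visible of it) and "xy" ([column, row] in pixels, amid what is visible of it).
- place_of(camera, label): "xy" ([column, row] in pixels: a listed point, or the origin of a listed thing).
The state is a dict: "clock": time; "q": joint angles; "dq": joint speeds; "joint_efforts": joint torques, N m; "tcp_pos": TCP position; "ee_rot": TCP orientation; "contact_force": force on the tool from outside, world axes, zero at the start; "ft_torque": the same for the moment, N m; "opening": finger opening in mm.
Only numpy, scipy, OpenCV 4.12 (cv2) and the standard library are available. Lean on these libraries where they do the work, as an engineer would, in place of code of your own. Each camera call takes 0.05 s, during which the arm holds its last target. There are 200 camera calls.

## Working session

There is one attempt and no reset: what is moved stays moved. The work goes in short steps, Python scripts to look and compute and a tool call to move; the robot and the scene stay as the last step left them, time stands still between calls to the robot, and variables do not carry over. Pictures are saved under pics/ and viewed, about 8 in all and at most 12, crops included, and the job is handed in when it is done.

Besides the shell and the picture viewer there is one more tool, called after ">>>" by a JSON object that holds its "op" and its "data". arm_command: Moves the arm, as the interface text tells. Its arguments: {"type":"object","properties":{"series":{"type":"array"},"fingers":{"type":"number"}},"required":["series"]}

```bash
ls; mkdir -p pics; cat > h.py <<'E'
import numpy as np, cv2
from scipy.spatial.transform import Rotation as R
from workcell import status, grab_frame, camera_params, ticket, search_frame, masks_of, place_of
def rot(a):
    a=np.array(a,float)
    return a if a.shape==(3,3) else R.from_rotvec(a).as_matrix()
def K(c):
    f=200/np.tan(np.radians(c['fov_y'])/2); return np.array([[f,0,c['cx']],[0,f,c['cy']],[0,0,1]])
def ray(c,px):
    u=cv2.undistortPoints(np.array([[px]],float),K(c),np.array(c['dist'],float))[0,0]
    return rot(c['attitude'])@np.array([u[0],-u[1],-1])
def at_z(c,px,z):
    e=np.array(c['eye'],float); d=ray(c,px); return e+d*(z-e[2])/d[2]
def proj(c,P):
    P=np.atleast_2d(np.array(P,float)); q=(P-np.array(c['eye']))@rot(c['attitude']); q=q*[1,-1,-1]
    return cv2.projectPoints(q,np.zeros(3),np.zeros(3),K(c),np.array(c['dist'],float))[0][:,0]
def save(n,im): cv2.imwrite('pics/'+n+'.png',im[:,:,::-1])
def tool(): 
    s=status.observe(); return s,np.array(s['tcp_pos']),rot(s['ee_rot'])
E
python3 - <<'E'
from h import *
s=status.observe(); print(s)
for n in('top','side','wrist'):
    c=camera_params(n); print(n,c); im=grab_frame(n); save(n+'0',im)
    if n!='wrist':
        for l,z in(('plate_grip',38),('plate_hole',0),('plate_opening',0),('stand',0),('pin_disc',50),('latch_knob',85),('latch_pivot',85)):
            print(l,[(round(d['score'],2),np.round(d['xy']).tolist(),np.round(at_z(c,d['xy'],z)[:2]).tolist()) for d in place_of(n,l)])
a=cv2.imread('pics/top0.png');b=cv2.imread('pics/side0.png')
E
```

```text
pics
{'clock': 0.0, 'q': array([ 1.01591289,  0.47776806,  0.02230509,  1.55644187, -0.01149906,
        1.10928031, -0.08309846]), 'dq': array([-0.00054771,  0.0004362 ,  0.00152117, -0.00051064, -0.00052198,
        0.00151653,  0.00059045]), 'joint_efforts': array([ 5.34982773e-04, -5.82845879e+01,  1.53517563e+00, -2.72607136e+01,
       -5.42485679e-02,  1.69135141e-02,  1.86150814e-04]), 'tcp_pos': array([ 291.46296371, -608.32630391,  301.70645291]), 'ee_rot': array([ 0.87496948,  1.38965722, -0.87358535]), 'contact_force': array([-0.327363  ,  0.60274736,  0.05734666]), 'ft_torque': array([ 0.01612652, -0.02161835,  0.00127795]), 'opening': 87.75681828650714}
top {'fov_y': 44.62001471619581, 'cx': 316.05213219597454, 'cy': 202.6732176801662, 'dist': array([0.04352726, 0.        , 0.        , 0.        , 0.        ]), 'eye': array([ 417.78756825,  -14.11209497, 1420.60868908]), 'attitude': array([ 0.04368185, -0.04362923, -1.5744473 ])}
plate_grip [(0.96, [382.0, 205.0], [487.0, -201.0]), (0.56, [416.0, 301.0], [217.0, -293.0])]
plate_hole [(0.95, [412.0, 293.0], [235.0, -291.
[... 867 characters left out ...]
.81, [340.0, 273.0], [532.0, -212.0])]
plate_opening [(0.81, [190.0, 301.0], [171.0, -303.0]), (0.59, [301.0, 265.0], [433.0, -179.0]), (0.37, [344.0, 151.0], [580.0, 438.0])]
stand [(0.9, [326.0, 190.0], [507.0, 179.0])]
pin_disc [(0.8, [340.0, 182.0], [551.0, 143.0]), (0.67, [371.0, 164.0], [656.0, 252.0])]
latch_knob [(0.65, [368.0, 165.0], [640.0, 187.0])]
latch_pivot [(0.71, [358.0, 162.0], [608.0, 206.0])]
wrist {'fov_y': 63.460829329798564, 'cx': 315.0679945897354, 'cy': 201.66139805253044, 'dist': array([0.02141021, 0.        , 0.        , 0.        , 0.        ]), 'eye': array([ 353.33246732, -579.0897435 ,  384.80746921]), 'attitude': array([-0.22666325,  0.14328461, -1.1194519 ])}
```

```bash
python3 - <<'E'
import cv2
a=cv2.imread('pics/top0.png')[110:350,190:470]
cv2.imwrite('pics/topcrop.png',cv2.resize(a,None,fx=2.5,fy=2.5,interpolation=cv2.INTER_CUBIC)[:600])
E
```

```text
(no output)
```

View pics/topcrop.png

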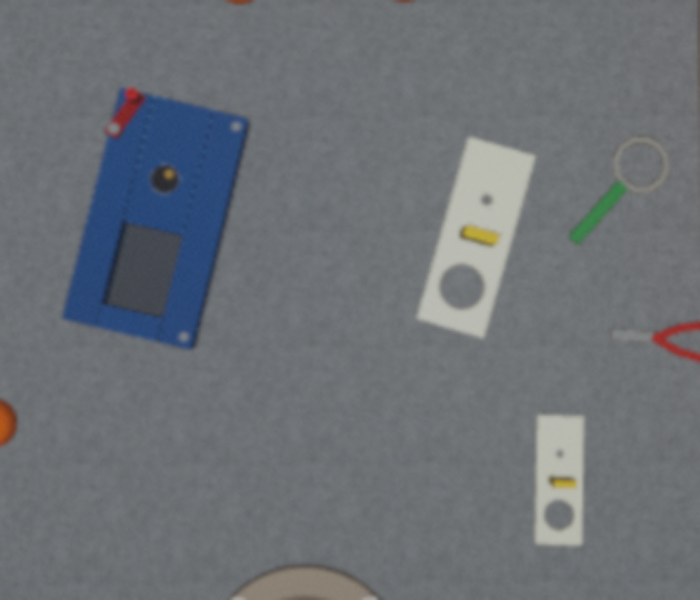

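Candidates for the plate in the top picture: (382,205), with 105 mm between hole and opening, and (416,301), with about 69 mm. The first matches the larger plate (45+60 mm), and the crop confirms it. The stand is at (255,197), and the pin lies towards its +x.

```bash
cat >> h.py <<'E'
def Rdown(yaw): # tool x down, tool z horizontal at yaw
    x=np.array([0,0,-1.]); z=np.array([np.cos(yaw),np.sin(yaw),0]); return np.stack([x,np.cross(z,x),z],1)
def go(T,yaw,P=None):
    s,p,M=tool(); p=p if P is None else P
    D=Rdown(yaw); print('t',round(s['clock'],2),'tcp',p.round(1),'F',np.round(s['contact_force'],1),'op',round(s['opening'],1))
    print('dr(tool)',R.from_matrix(M.T@D).as_rotvec().round(4),'then shift(tool, mm)',(D.T@(np.array(T)-p)).round(1))
E
python3 - <<'E'
from h import *
c=camera_params('top'); im=cv2.imread('pics/top0.png')
s,p,M=tool(); print(M.round(3),'tool z yaw',np.degrees(np.arctan2(M[1,2],M[0,2])))
hsv=cv2.cvtColor(im,cv2.COLOR_BGR2HSV)
def big(m,near):
    n,l,st,ce=cv2.connectedComponentsWithStats(m.astype(np.uint8)); i=1+np.argmin(np.linalg.norm(ce[1:]-near,axis=1)+1e4*(st[1:,4]<500)); return l==i
for nm,m,near,z in(('plate',(im.min(2)>140),(380,207),8),('stand',(hsv[...,0]>100)&(hsv[...,0]<125)&(hsv[...,1]>120)&(hsv[...,2]>90),(253,197),50)):
    m=big(m,near); ct=max(cv2.findContours(m.astype(np.uint8),0,1)[0],key=len)[:,0]
    W=np.array([at_z(c,q,z)[:2] for q in ct.astype(float)],np.float32)
    r=cv2.minAreaRect(W); b=cv2.boxPoints(r); e=b[1]-b[0],b[2]-b[1]; L=max(e,key=np.linalg.norm); L=L*np.sign(L[0]); y=np.arctan2(L[1],L[0])
    print(nm,r,'yaw',y,np.degrees(y))
    if nm=='plate': go([r[0][0],r[0][1],260],y)
E
```

```text
[[ 0.     0.902  0.432]
 [ 0.     0.432 -0.902]
 [-1.     0.    -0.   ]] tool z yaw -64.39915810494045
plate ((490.77618408203125, -199.60769653320312), (83.14873504638672, 222.49124145507812), 73.56111907958984) yaw -0.28691268 -16.438885
t 0.85 tcp [ 291.7 -608.7  302.7] F [-0.6  1.1  0.5] op 88.0
dr(tool) [-0.8371  0.     -0.    ] then shift(tool, mm) [ 42.7 448.7  75.2]
stand ((511.3636169433594, 165.89431762695312), (147.892578125, 265.82867431640625), 76.1951904296875) yaw -0.2409394 -13.80481
```

>>> {"op": "arm_command", "data": {"series": [{"xyz":[0,0,0],"dr":[-0.1674,0,0]},{"xyz":[0,0,0],"dr":[-0.1674,0,0]},{"xyz":[0,0,0],"dr":[-0.1674,0,0]},{"xyz":[0,0,0],"dr":[-0.1674,0,0]},{"xyz":[0,0,0],"dr":[-0.1674,0,0]},{"xyz":[0.004,0.055,0.009],"dr":[0,0,0]},{"xyz":[0.004,0.055,0.009],"dr":[0,0,0]},{"xyz":[0.004,0.055,0.009],"dr":[0,0,0]},{"xyz":[0.004,0.055,0.009],"dr":[0,0,0]},{"xyz":[0.004,0.055,0.009],"dr":[0,0,0]},{"xyz":[0.004,0.055,0.009],"dr":[0,0,0]},{"xyz":[0.004,0.055,0.009],"dr":[0,0,0]}], "fingers": 0.0878}}

```text
clock: 2.35
tcp_pos: [461.7, -255.8, 274.9]
ee_rot: [0.225, 1.558, -0.226]
contact_force: [1.2, -0.5, 0.2]
opening: 87.8
```

>>> {"op": "arm_command", "data": {"series": [{"xyz":[0,0.05,0.008],"dr":[0,0,0]},{"xyz":[0,0,0],"dr":[0,0,0]},{"xyz":[0,0,0],"dr":[0,0,0]}]}}

```text
clock: 2.72
tcp_pos: [482.7, -212.2, 274.7]
ee_rot: [0.225, 1.559, -0.226]
contact_force: [0.1, 0.4, 0.3]
opening: 87.9
```

```bash
python3 - <<'E'
from h import *
go([491,-199.6,260],-.287)
c=camera_params('wrist'); im=grab_frame('wrist'); save('w1',im); print(c)
for l,z in(('plate_grip',38),('plate_hole',0),('plate_opening',0)):
    print(l,[(round(d['score'],2),np.round(d['xy']).tolist(),np.round(at_z(c,d['xy'],z)[:2],1).tolist()) for d in place_of('wrist',l)])
E
```

```text
t 2.73 tcp [ 482.7 -212.2  274.7] F [0.1 0.4 0.3] op 87.9
dr(tool) [-0.0002  0.      0.0006] then shift(tool, mm) [14.7 14.4  4.4]
{'fov_y': 63.460829329798564, 'cx': 315.0679945897354, 'cy': 201.66139805253044, 'dist': array([0.02141021, 0.        , 0.        , 0.        , 0.        ]), 'eye': array([ 502.12504079, -146.54519933,  356.79319159]), 'attitude': array([-0.25268238,  0.03731716, -0.28737831])}
plate_grip [(0.67, [320.0, 172.0], [492.1, -198.3])]
plate_hole [(0.97, [358.0, 167.0], [532.7, -211.1]), (0.54, [146.0, 298.0], [241.5, -294.0])]
plate_opening []
```

View pics/w1.png

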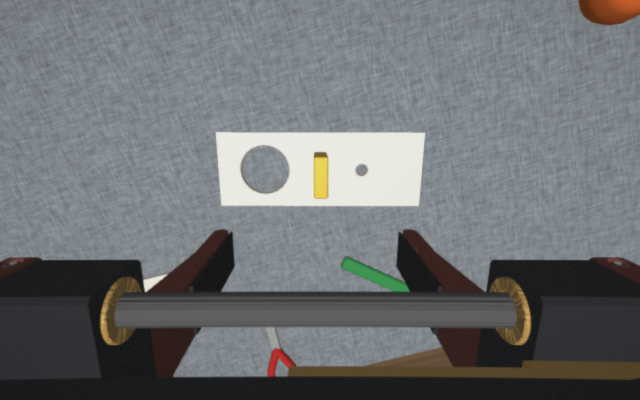

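The wrist view shows the large plate: tab (320,175), hole (361,170), opening (265,169). It lies square with the tool.

```bash
python3 - <<'E'
from h import *
c=camera_params('wrist'); im=cv2.imread('pics/w1.png')
m=(im.min(2)>150).astype(np.uint8); n,l,st,ce=cv2.connectedComponentsWithStats(m); i=l[150,300]
ct=cv2.findContours((l==i).astype(np.uint8),0,1)[0][0][:,0]
W=np.array([at_z(c,q,8)[:2] for q in ct.astype(float)],np.float32); r=cv2.minAreaRect(W); print(r)
b=cv2.boxPoints(r); print(b)
hole=at_z(c,(361.5,170),8);op=at_z(c,(265,169),8); print(hole,op, np.arctan2(*(hole-op)[[1,0]]))
go([r[0][0],r[0][1],99],-.287)
E
```

```text
((490.7262878417969, -201.24874877929688), (81.86959838867188, 221.51736450195312), 73.31468963623047)
[[ 372.878   -208.65956]
 [ 585.0686  -272.2605 ]
 [ 608.5746  -193.83794]
 [ 396.38397 -130.237  ]]
[ 534.10498786 -214.68201705    8.        ] [ 434.11317054 -183.56250067    8.        ] -0.3017188971599292
t 2.92 tcp [ 482.3 -213.1  274.6] F [ 0.3 -0.4 -0.3] op 87.8
dr(tool) [-0.0026 -0.0002  0.0005] then shift(tool, mm) [175.6  13.8   4.8]
```

>>> {"op": "arm_command", "data": {"series": [{"xyz":[0.03,0.0135,0.005],"dr":[0,0,0]},{"xyz":[0.04,0,0],"dr":[0,0,0]},{"xyz":[0.04,0,0],"dr":[0,0,0]},{"xyz":[0.03,0,0],"dr":[0,0,0]},{"xyz":[0.02,0,0],"dr":[0,0,0]},{"xyz":[0.0155,0,0],"dr":[0,0,0]},{"xyz":[0,0,0],"dr":[0,0,0]},{"xyz":[0,0,0],"dr":[0,0,0]}]}}

```text
clock: 3.92
tcp_pos: [491.9, -200.5, 99.8]
ee_rot: [0.225, 1.558, -0.226]
contact_force: [-0.2, 0.2, 0.2]
opening: 87.8
```

>>> {"op": "arm_command", "data": {"series": [{"xyz":[0,0,0],"dr":[0,0,0]},{"xyz":[0,0,0],"dr":[0,0,0]},{"xyz":[0,0,0],"dr":[0,0,0]},{"xyz":[0,0,0],"dr":[0,0,0]},{"xyz":[0,0,0],"dr":[0,0,0]},{"xyz":[0,0,0],"dr":[0,0,0]}], "fingers": 0.0}}

```text
clock: 4.68
tcp_pos: [491.5, -200.1, 99.1]
ee_rot: [0.225, 1.559, -0.225]
contact_force: [-0.1, 0.0, -0.6]
opening: 31.1
```

>>> {"op": "arm_command", "data": {"series": [{"xyz":[-0.02,0,0],"dr":[0,0,0]},{"xyz":[-0.04,0,0],"dr":[0,0,0]},{"xyz":[-0.05,0,0],"dr":[0,0,0]},{"xyz":[-0.05,0,0],"dr":[0,0,0]},{"xyz":[-0.04,0,0],"dr":[0,0,0]},{"xyz":[0,0,0],"dr":[0,0,0]},{"xyz":[0,0,0],"dr":[0,0,0]}]}}

```text
clock: 5.55
tcp_pos: [491.0, -200.0, 298.4]
ee_rot: [0.225, 1.56, -0.225]
contact_force: [0.0, -1.0, -0.7]
opening: 0.5
```

```bash
python3 - <<'E'
from h import *
go([511.4,165.9,290],-.2409)
im=grab_frame('wrist'); save('w2',im)
c=camera_params('top'); im=grab_frame('top'); save('top2',im)
E
```

```text
t 5.55 tcp [ 491.  -200.   298.4] F [ 0.  -1.  -0.7] op 0.5
dr(tool) [-0.0461 -0.001   0.0001] then shift(tool, mm) [  8.4 360.2 -67.5]
```

View pics/w2.png

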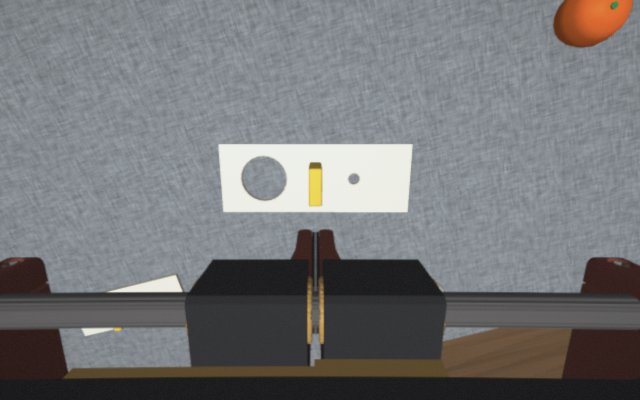

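The plate was left behind because the fingers close at about 75 mm/s and I lifted too soon. It hasn't moved (tab at 316,185), so I'll go down again.

>>> {"op": "arm_command", "data": {"series": [{"xyz":[0,0,0],"dr":[0,0,0]},{"xyz":[0,0,0],"dr":[0,0,0]},{"xyz":[0,0,0],"dr":[0,0,0]},{"xyz":[0.03,0,0],"dr":[0,0,0]},{"xyz":[0.05,0,0],"dr":[0,0,0]},{"xyz":[0.05,0,0],"dr":[0,0,0]},{"xyz":[0.04,0,0],"dr":[0,0,0]},{"xyz":[0.03,0,0],"dr":[0,0,0]},{"xyz":[0,0,0],"dr":[0,0,0]}], "fingers": 0.06}}

```text
clock: 6.78
tcp_pos: [490.3, -199.6, 97.3]
ee_rot: [0.226, 1.563, -0.224]
contact_force: [-0.1, 0.3, -0.3]
opening: 60.2
```

>>> {"op": "arm_command", "data": {"series": [{"xyz":[0,0,0],"dr":[0,0,0]},{"xyz":[0,0,0],"dr":[0,0,0]},{"xyz":[0,0,0],"dr":[0,0,0]},{"xyz":[0,0,0],"dr":[0,0,0]},{"xyz":[0,0,0],"dr":[0,0,0]},{"xyz":[0,0,0],"dr":[0,0,0]},{"xyz":[0,0,0],"dr":[0,0,0]},{"xyz":[0,0,0],"dr":[0,0,0]},{"xyz":[0,0,0],"dr":[0,0,0]}], "fingers": 0.0}}

```text
clock: 7.9
tcp_pos: [491.3, -200.1, 99.4]
ee_rot: [0.225, 1.559, -0.226]
contact_force: [-2.6, 1.0, 5.1]
opening: 13.8
```

>>> {"op": "arm_command", "data": {"series": [{"xyz":[-0.02,0,0],"dr":[0,0,0]},{"xyz":[-0.04,0,0],"dr":[0,0,0]},{"xyz":[-0.05,0,0],"dr":[0,0,0]},{"xyz":[-0.05,0,0],"dr":[0,0,0]},{"xyz":[-0.04,0,0],"dr":[-0.046,0,0]},{"xyz":[0,0.03,-0.008],"dr":[0,0,0]},{"xyz":[0,0.045,-0.013],"dr":[0,0,0]},{"xyz":[0,0.045,-0.014],"dr":[0,0,0]},{"xyz":[0,0.045,-0.014],"dr":[0,0,0]},{"xyz":[0,0.045,-0.014],"dr":[0,0,0]},{"xyz":[0,0.02,-0.005],"dr":[0,0,0]},{"xyz":[0,0,0],"dr":[0,0,0]}]}}

```text
clock: 9.4
tcp_pos: [479.9, 41.1, 298.7]
ee_rot: [0.187, 1.564, -0.186]
contact_force: [0.1, -0.4, -3.1]
opening: 13.8
```

>>> {"op": "arm_command", "data": {"series": [{"xyz":[0,0,0],"dr":[0,0,0]},{"xyz":[0,0,0],"dr":[0,0,0]}]}}

```text
clock: 9.65
tcp_pos: [480.4, 38.0, 298.9]
ee_rot: [0.191, 1.563, -0.191]
contact_force: [0.5, -0.8, -1.8]
opening: 13.9
```

```bash
python3 - <<'E'
from h import *
go([511.4,165.9,290],-.2409)
c=camera_params('wrist'); im=grab_frame('wrist'); save('w3',im); print(c['eye'],c['attitude'])
for l,z in(('stand',0),('pin_disc',50),('latch_knob',85),('latch_pivot',85)):
    print(l,[(round(d['score'],2),np.round(d['xy']).tolist(),np.round(at_z(c,d['xy'],z)[:2],1).tolist()) for d in place_of('wrist',l)])
E
```

```text
t 9.65 tcp [480.4  38.  298.9] F [ 0.5 -0.8 -1.8] op 13.9
dr(tool) [-0.0024 -0.0004  0.0006] then shift(tool, mm) [  8.9 131.6  -0.4]
[496.95959764 104.49203861 380.96864499] [-0.25306791  0.03211615 -0.24366597]
stand [(0.74, [312.0, 58.0], [508.2, 165.6])]
pin_disc [(0.77, [362.0, 47.0], [554.6, 155.8]), (0.59, [315.0, 267.0], [457.9, -52.1])]
latch_knob []
latch_pivot []
```

View pics/w3.png

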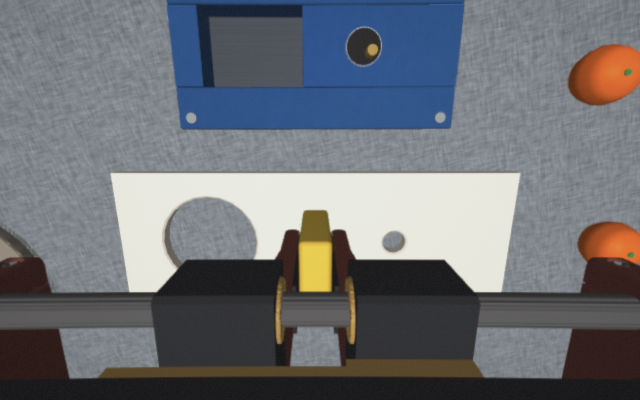

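The plate is held level and square with the stand (front edge row 128). The disc is at about (363,46), with the pin at about (373,49) towards +x. The held hole is at (394,241).

```bash
python3 - <<'E'
from h import *
c=camera_params('wrist'); im=cv2.imread('pics/w3.png'); hsv=cv2.cvtColor(im,cv2.COLOR_BGR2HSV)
s,p,M=tool()
def cc(m,x0,x1,y0,y1,lab):
    k=np.zeros(m.shape,np.uint8); k[y0:y1,x0:x1]=m[y0:y1,x0:x1]; ct=max(cv2.findContours(k,0,1)[0],key=cv2.contourArea); e=cv2.fitEllipse(ct); print(lab,e); return e[0],ct[:,0]
d,_=cc((hsv[...,2]<75)|((hsv[...,0]<40)&(hsv[...,1]>60)),335,395,20,75,'disc')
b,bc=cc((hsv[...,0]<35)&(hsv[...,1]>70)&(hsv[...,2]>110),355,390,30,65,'pin')
h,_=cc(im.max(2)<190,375,412,225,258,'hole')
print('pin bbox',bc.min(0),bc.max(0))
D=at_z(c,d,50); print('disc',D)
Rs=R.from_euler('z',-.2409).as_matrix()
# predicted pin outline centres for each direction
for z in(58,66): 
    q=at_z(c,b,z); print('pin at z',z,q.round(1),'off stand',(Rs.T@(q-D)).round(1))
zt=p[2]-99.5+8
for z in (zt,zt-4): 
    H=at_z(c,h,z); print('hole',H.round(1),'rel tool frame',(M.T@(H-p)).round(1))
# stand front corners
g=cv2.resize(im[0:80,320:480],None,fx=5,fy=5,interpolation=cv2.INTER_CUBIC); cv2.imwrite('pics/w3c.png',g)
E
```

```text
disc ((363.35455322265625, 45.9569091796875), (31.76932716369629, 35.89244842529297), 12.781448364257812)
pin ((372.0754089355469, 49.248374938964844), (10.035316467285156, 11.321806907653809), 17.132692337036133)
hole ((393.2173156738281, 241.32394409179688), (20.386621475219727, 22.669401168823242), 65.90931701660156)
pin bbox [367  44] [377  55]
disc [556.12799114 157.29983037  50.        ]
pin at z 58 [561.9 151.4  58. ] off stand [ 7.  -4.3  8. ]
pin at z 66 [560.3 150.3  66. ] off stand [ 5.7 -5.8 16. ]
hole [523.6  28.3 207.7] rel tool frame [91.5 -0.1 44.5]
hole [524.2  26.5 203.7] rel tool frame [95.5 -1.7 45.5]
```

View pics/w3c.png

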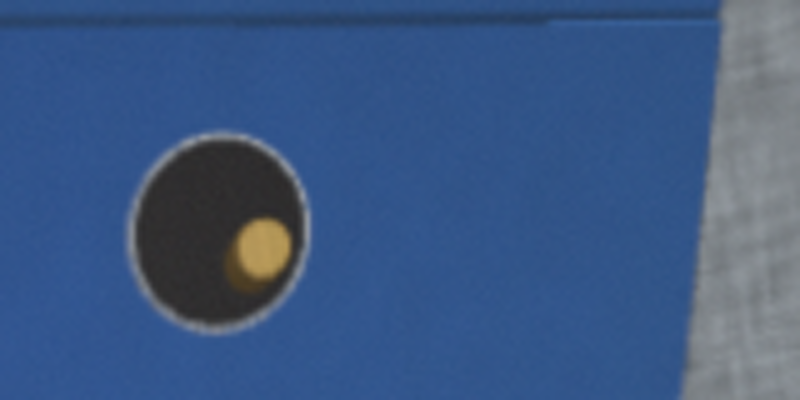

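>>> {"op": "arm_command", "data": {"series": [{"xyz":[0,0.03,0.002],"dr":[0,0,0]},{"xyz":[0,0.04,0.002],"dr":[0,0,0]},{"xyz":[0,0.04,0.002],"dr":[0,0,0]},{"xyz":[0,0.0185,0],"dr":[0,0,0]},{"xyz":[0,0,0],"dr":[0,0,0]},{"xyz":[0.025,0,0],"dr":[0,0,0]},{"xyz":[0.035,0,0],"dr":[0,0,0]},{"xyz":[0.035,0,0],"dr":[0,0,0]},{"xyz":[0.02,0,0],"dr":[0,0,0]},{"xyz":[0.007,0,0],"dr":[0,0,0]},{"xyz":[0,0,0],"dr":[0,0,0]},{"xyz":[0,0,0],"dr":[0,0,0]}]}}

```text
clock: 11.4
tcp_pos: [517.5, 162.6, 178.2]
ee_rot: [0.19, 1.561, -0.189]
contact_force: [0.4, 1.4, -3.0]
opening: 14.1
```

```bash
python3 - <<'E'
from h import *
im3=cv2.imread('pics/w3.png')
go([516.7,161.6,170],-.2409)
c=camera_params('wrist'); im=grab_frame('wrist'); save('w4',im); print(c['eye'])
P=np.array([560.3,150.4,66]); print('pin expected px',proj(c,P))
for l,z in(('plate_hole',70),('latch_knob',85),('latch_pivot',85)):
    print(l,[(round(d['score'],2),np.round(d['xy']).tolist(),np.round(at_z(c,d['xy'],z)[:2],1).tolist()) for d in place_of('wrist',l)])
E
```

```text
t 11.4 tcp [517.5 162.6 178.2] F [ 0.4  1.4 -3. ] op 14.1
dr(tool) [-0.0007  0.0016 -0.0006] then shift(tool, mm) [ 8.2 -1.2 -0.5]
[533.77231092 229.07885023 260.35757197]
pin expected px [[385.11802337 231.61039642]]
plate_hole [(0.88, [389.0, 238.0], [561.1, 147.3])]
latch_knob [(0.6, [538.0, 146.0], [645.1, 186.3])]
latch_pivot [(0.59, [469.0, 118.0], [611.7, 209.6])]
```

View pics/w4.png

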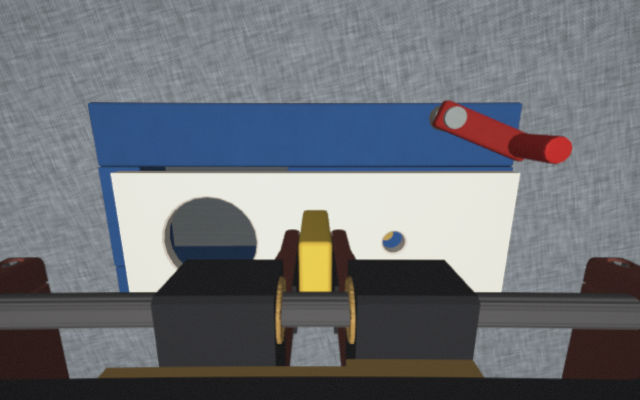

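```bash
python3 - <<'E'
from h import *
ps=[]
for i in range(6):
    c=camera_params('wrist'); s,p,M=tool(); ps.append(p); im=grab_frame('wrist')
ps=np.array(ps); print(ps.mean(0).round(2),ps.std(0).round(2), s['ee_rot'])
p=ps.mean(0); x0,x1,y0,y1=365,420,220,265; f=12
g=cv2.resize(im[y0:y1,x0:x1,::-1],None,fx=f,fy=f,interpolation=cv2.INTER_CUBIC)
def circ(ctr,r,col):
    a=np.linspace(0,2*np.pi,60); q=proj(c,np.array(ctr)+r*np.stack([np.cos(a),np.sin(a),0*a],1))
    cv2.polylines(g,[((q-[x0,y0]+.5)*f).astype(np.int32)],True,col,1)
D=Rdown(-.2409)
for dz,col in((91.5,(0,0,255)),(99.5,(0,255,0))): circ(p+D@[dz,0,45],6.5,col)
circ([560.3,150.4,66],4.3,(255,0,255))
cv2.imwrite('pics/w4c.png',g); go([516.7,161.6,170],-.2409,p)
E
```

```text
[517.03 162.88 177.5 ] [0.11 0.02 0.19] [ 0.1891979   1.56228841 -0.18911717]
t 11.9 tcp [517.  162.9 177.5] F [-0.8 -0.1 -2.8] op 13.9
dr(tool) [-0.0001  0.0001  0.    ] then shift(tool, mm) [ 7.5 -1.3 -0. ]
```

View pics/w4c.png

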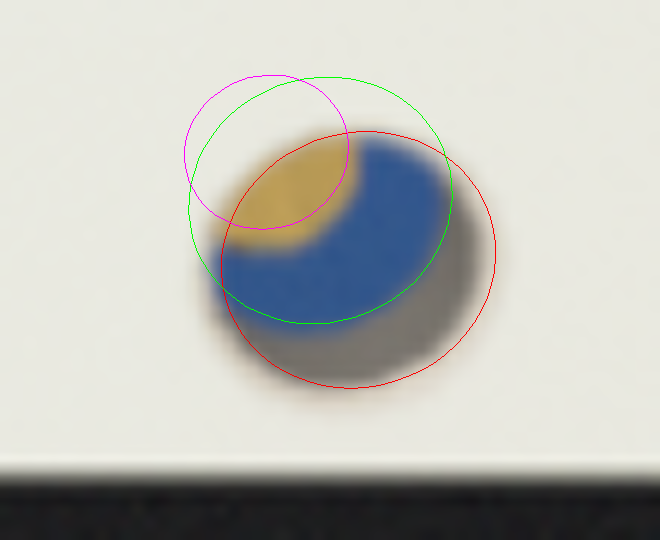

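The crop shows the pin's brass arc at the hole's upper left. Against the overlay, the hole sits 0.6 mm towards −z and the pin +0.5 (z), −1.0 (y), so the shift is about y −2.7, z +1.1 mm.

>>> {"op": "arm_command", "data": {"series": [{"xyz":[0.002,-0.0027,0.0011],"dr":[0,0,0]},{"xyz":[0.004,0,0],"dr":[0,0,0]},{"xyz":[0.003,0,0],"dr":[0,0,0]},{"xyz":[0,0,0],"dr":[0,0,0]}]}}

```text
clock: 12.4
tcp_pos: [517.1, 159.9, 167.7]
ee_rot: [0.189, 1.563, -0.189]
contact_force: [-0.9, 0.6, -2.8]
opening: 14.0
```

```bash
cat > crop.py <<'E'
from h import *
import sys
ps=[]
for i in range(4):
    c=camera_params('wrist'); s,p,M=tool(); ps.append(p); im=grab_frame('wrist')
p=np.mean(ps,0); print('tcp',p.round(2),'F',np.round(s['contact_force'],1),'rot',s['ee_rot'])
x0,x1,y0,y1=365,420,220,265; f=12
g=cv2.resize(im[y0:y1,x0:x1,::-1],None,fx=f,fy=f,interpolation=cv2.INTER_CUBIC)
def circ(ctr,r,col):
    a=np.linspace(0,2*np.pi,60); q=proj(c,np.array(ctr)+r*np.stack([np.cos(a),np.sin(a),0*a],1))
    cv2.polylines(g,[((q-[x0,y0]+.5)*f).astype(np.int32)],True,col,1)
D=Rdown(-.2409); pin=np.array([560.3,150.4,66])+D@[0,-1,.5]; print('pin',pin)
for dz,col in((91.5,(0,0,255)),(99.5,(0,255,0))): circ(p+D@[dz,0,44.4],6.5,col)
circ(pin,4.3,(255,0,255)); cv2.imwrite('pics/%s.png'%sys.argv[1],g)
print('hole->pin tool',(D.T@(pin-p)-[0,0,44.4]).round(2))
E
python3 crop.py w5c
```

```text
tcp [517.23 159.98 167.99] F [ 1.   0.2 -2.6] rot [ 0.18920259  1.56246856 -0.18905628]
pin [560.54698509 149.30958798  66.        ]
hole->pin tool [ 1.0199e+02 -3.0000e-02  2.1000e-01]
```

View pics/w5c.png

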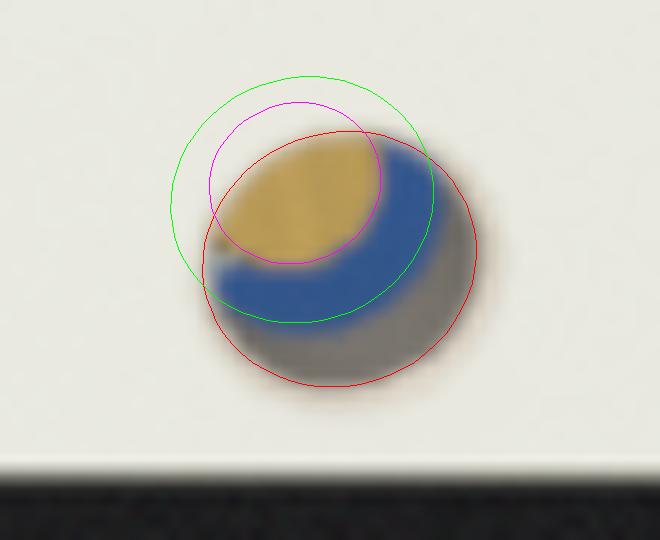

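The overlay and picture agree to about 0.5 mm. I'll make a small correction, then lower slowly and watch the force.

>>> {"op": "arm_command", "data": {"series": [{"xyz":[0.001,0.0004,-0.0001],"dr":[0,0,0]},{"xyz":[0.002,0,0],"dr":[0,0,0]},{"xyz":[0.001,0,0],"dr":[0,0,0]},{"xyz":[0.001,0,0],"dr":[0,0,0]},{"xyz":[0.001,0,0],"dr":[0,0,0]},{"xyz":[0,0,0],"dr":[0,0,0]}]}}

```text
clock: 13.35
tcp_pos: [517.3, 160.3, 162.1]
ee_rot: [0.189, 1.563, -0.189]
contact_force: [-0.0, -0.0, -3.3]
opening: 13.8
```

>>> {"op": "arm_command", "data": {"series": [{"xyz":[0.001,0,0],"dr":[0,0,0]},{"xyz":[0.002,0,0],"dr":[0,0,0]},{"xyz":[0.001,0,0],"dr":[0,0,0]},{"xyz":[0.001,0,0],"dr":[0,0,0]},{"xyz":[0,0,0],"dr":[0,0,0]}]}}

```text
clock: 13.98
tcp_pos: [517.3, 160.3, 157.1]
ee_rot: [0.189, 1.563, -0.189]
contact_force: [-0.6, 0.2, -2.4]
opening: 13.8
```

>>> {"op": "arm_command", "data": {"series": [{"xyz":[0.001,0,0],"dr":[0,0,0]},{"xyz":[0.001,0,0],"dr":[0,0,0]},{"xyz":[0.001,0,0],"dr":[0,0,0]},{"xyz":[0,0,0],"dr":[0,0,0]}]}}

```text
clock: 14.48
tcp_pos: [517.3, 160.3, 154.1]
ee_rot: [0.189, 1.563, -0.189]
contact_force: [-0.1, 0.4, -3.3]
opening: 13.5
```

>>> {"op": "arm_command", "data": {"series": [{"xyz":[0.001,0,0],"dr":[0,0,0]},{"xyz":[0.001,0,0],"dr":[0,0,0]},{"xyz":[0.001,0,0],"dr":[0,0,0]},{"xyz":[0,0,0],"dr":[0,0,0]}]}}

```text
clock: 14.98
tcp_pos: [517.3, 160.3, 151.1]
ee_rot: [0.189, 1.563, -0.189]
contact_force: [-0.5, -0.6, -3.2]
opening: 13.8
```

>>> {"op": "arm_command", "data": {"series": [{"xyz":[0.001,0,0],"dr":[0,0,0]},{"xyz":[0.0005,0,0],"dr":[0,0,0]},{"xyz":[0,0,0],"dr":[0,0,0]}]}}

```text
clock: 15.35
tcp_pos: [517.3, 160.4, 149.6]
ee_rot: [0.189, 1.563, -0.189]
contact_force: [0.1, 1.0, -3.0]
opening: 14.0
```

```bash
python3 - <<'E'
from h import *
c=camera_params('wrist'); im=grab_frame('wrist'); save('w6',im)
s,p,M=tool(); print(p,s['contact_force'])
cw=im[:,:,::-1]; hsv=cv2.cvtColor(cw,cv2.COLOR_BGR2HSV)
# far edge of plate (white->blue) and stand's far edge (blue->grey), by column
blue=(hsv[...,0]>100)&(hsv[...,0]<125)&(hsv[...,1]>120); white=cw.min(2)>170
a=[];b=[]
for x in list(range(140,270,3))+list(range(350,420,3)):
    w=np.where(white[80:260,x])[0]; 
    if len(w): a.append((x,80+w[0]))
    w=np.where(blue[60:200,x])[0]
    if len(w): b.append((x,60+w[0]))
for n,q,z in(('plate',a,58),('stand',b,50)):
    W=np.array([at_z(c,k,z)[:2] for k in np.array(q,float)],np.float32); v=cv2.fitLine(W,cv2.DIST_HUBER,0,.01,.01).ravel(); print(n,len(q),'yaw',np.arctan2(v[1],v[0]),v[2:])
for l,z in(('latch_knob',85),('latch_pivot',85)):
    print(l,[(round(d['score'],2),np.round(d['xy']).tolist(),np.round(at_z(c,d['xy'],z)[:2],1).tolist()) for d in place_of('wrist',l)])
E
```

```text
[517.30907069 160.34537128 149.64506819] [-0.63216736 -0.94044582 -3.10939697]
plate 68 yaw -0.2423592 [515.02344 201.496  ]
stand 68 yaw -0.24249755 [536.63245 236.94145]
latch_knob [(0.96, [587.0, 153.0], [647.0, 182.7])]
latch_pivot [(0.6, [495.0, 111.0], [609.7, 210.4])]
```

View pics/w6.png

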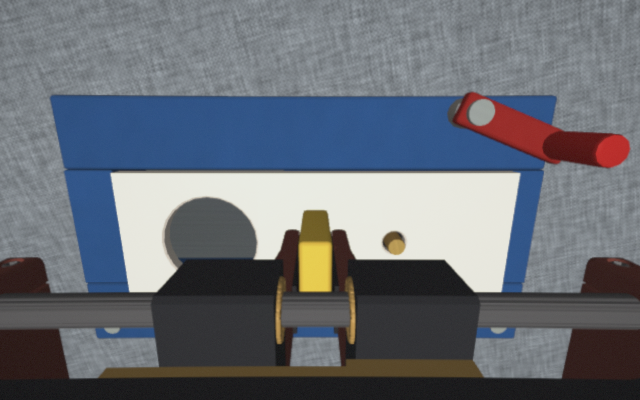

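The plate is over the pin (396,243) and square with the stand to 0.0002 rad, with only its own weight on the wrist. I'll lower the last bit until it touches.

>>> {"op": "arm_command", "data": {"series": [{"xyz":[0.0004,0,0],"dr":[0,0,0]},{"xyz":[0.0003,0,0],"dr":[0,0,0]},{"xyz":[0,0,0],"dr":[0,0,0]}]}}

```text
clock: 15.88
tcp_pos: [517.3, 160.4, 149.4]
ee_rot: [0.189, 1.562, -0.189]
contact_force: [-2.9, -0.6, 5.8]
opening: 13.7
```

>>> {"op": "arm_command", "data": {"series": [{"xyz":[0.0003,0,0],"dr":[0,0,0]},{"xyz":[0,0,0],"dr":[0,0,0]}]}}

```text
clock: 16.12
tcp_pos: [517.3, 160.4, 149.4]
ee_rot: [0.189, 1.562, -0.19]
contact_force: [-2.7, -1.7, 9.0]
opening: 14.0
```

>>> {"op": "arm_command", "data": {"series": [{"xyz":[0,0,0],"dr":[0,0,0]},{"xyz":[0,0,0],"dr":[0,0,0]},{"xyz":[0,0,0],"dr":[0,0,0]},{"xyz":[0,0,0],"dr":[0,0,0]},{"xyz":[-0.01,0,0],"dr":[0,0,0]},{"xyz":[-0.03,0,0],"dr":[0,0,0]},{"xyz":[-0.04,0,0],"dr":[0,0,0]},{"xyz":[-0.03,0,0],"dr":[0,0,0]},{"xyz":[0,0,0],"dr":[0,0,0]},{"xyz":[0,0,0],"dr":[0,0,0]}], "fingers": 0.04}}

```text
clock: 17.38
tcp_pos: [517.0, 160.1, 258.4]
ee_rot: [0.189, 1.563, -0.19]
contact_force: [0.8, -0.2, 0.6]
opening: 39.8
```

```bash
python3 - <<'E'
from h import *
s,p,M=tool(); print(p,s['contact_force'])
c=camera_params('wrist'); im=grab_frame('wrist'); save('w7',im)
cw=im[:,:,::-1]; hsv=cv2.cvtColor(cw,cv2.COLOR_BGR2HSV)
blue=(hsv[...,0]>100)&(hsv[...,0]<125)&(hsv[...,1]>120); white=cw.min(2)>170
a=[];b=[]
for x in list(range(200,290,3))+list(range(335,400,3)):
    w=np.where(white[80:260,x])[0]; 
    if len(w): a.append((x,80+w[0]))
    w=np.where(blue[60:220,x])[0]
    if len(w): b.append((x,60+w[0]))
for n,q,z in(('plate',a,58),('stand',b,50)):
    W=np.array([at_z(c,k,z)[:2] for k in np.array(q,float)],np.float32); v=cv2.fitLine(W,cv2.DIST_HUBER,0,.01,.01).ravel(); print(n,len(q),'yaw',np.arctan2(v[1],v[0]),v[2:])
for l,z in(('latch_knob',85),('latch_pivot',85)):
    print(l,[(round(d['score'],2),np.round(d['xy']).tolist(),np.round(at_z(c,d['xy'],z)[:2],1).tolist()) for d in place_of('wrist',l)])
E
```

```text
[516.96722206 160.10121592 258.35533215] [ 0.80157952 -0.20203614  0.58055925]
plate 52 yaw -0.24253146 [498.3044  205.40857]
stand 52 yaw -0.24792592 [501.3845  245.45258]
latch_knob [(0.89, [472.0, 135.0], [647.2, 184.3])]
latch_pivot [(0.96, [419.0, 114.0], [610.3, 210.0])]
```

View pics/w7.png

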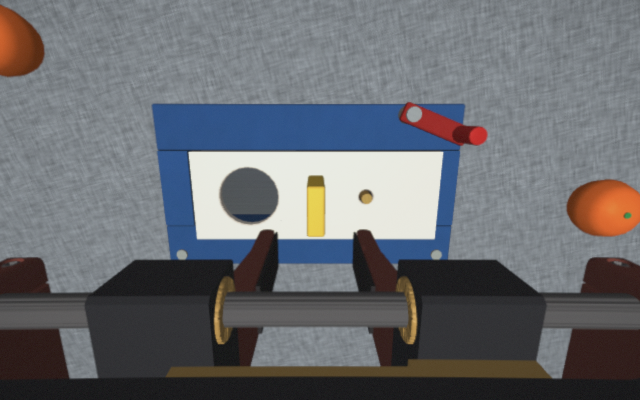

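The plate lies flat and square with the pin through its hole (366,197). The latch pivot is at (414,114) and the knob at (478,135), about 0.38 rad from open. Next is the latch: straddle the knob and sweep.

```bash
python3 - <<'E'
from h import *
s=status.observe(); print(s['q'].round(2))
y=.3; go([645,185.8,258],y)
D=Rdown(y); P=np.array([610.3,210.5]); th=np.linspace(-.62,-1.813-.12,12)
W=np.array([[*(P+42*np.array([np.cos(t),np.sin(t)])),0] for t in th])
print((np.diff(W,axis=0)@D).round(1))
t=-1.813; print('end tangent tool',D.T@[np.sin(t),-np.cos(t),0])
E
```

```text
[ 0.05  0.37 -0.57  1.89  0.24  0.95 -0.87]
t 17.52 tcp [516.8 160.1 257.6] F [-0.5 -0.2  0.4] op 39.7
dr(tool) [-5.409e-01 -2.000e-03  5.000e-04] then shift(tool, mm) [ -0.4 -13.3 130.1]
[[ 0.  -2.8 -4.2]
 [ 0.  -2.3 -4.5]
 [ 0.  -1.7 -4.7]
 [ 0.  -1.2 -4.9]
 [ 0.  -0.6 -5. ]
 [ 0.   0.  -5. ]
 [ 0.   0.6 -5. ]
 [ 0.   1.2 -4.9]
 [ 0.   1.8 -4.7]
 [ 0.   2.3 -4.4]
 [ 0.   2.8 -4.1]]
end tangent tool [ 0.          0.51602485 -0.85657361]
```

>>> {"op": "arm_command", "data": {"series": [{"xyz":[0,0,0],"dr":[-0.18,0,0]},{"xyz":[0,0,0],"dr":[-0.18,0,0]},{"xyz":[0,0,0],"dr":[-0.18,0,0]},{"xyz":[0,-0.003,0.03],"dr":[0,0,0]},{"xyz":[0,-0.004,0.04],"dr":[0,0,0]},{"xyz":[0,-0.004,0.04],"dr":[0,0,0]},{"xyz":[0,-0.0023,0.02],"dr":[0,0,0]},{"xyz":[0,0,0],"dr":[0,0,0]},{"xyz":[0,0,0],"dr":[0,0,0]}]}}

```text
clock: 18.65
tcp_pos: [644.4, 186.0, 257.8]
ee_rot: [-0.235, 1.56, 0.235]
contact_force: [-1.2, -0.5, 1.5]
opening: 40.1
```

```bash
python3 - <<'E'
from h import *
c=camera_params('wrist'); go([645,185.8,158],.3)
im=grab_frame('wrist'); save('w8',im)
for l,z in(('latch_knob',85),('latch_pivot',85)):
    print(l,[(round(d['score'],2),np.round(d['xy']).tolist(),np.round(at_z(c,d['xy'],z)[:2],1).tolist()) for d in place_of('wrist',l)])
E
```

```text
t 18.65 tcp [644.4 186.  257.8] F [-1.2 -0.5  1.5] op 40.1
dr(tool) [-0.0004 -0.0018 -0.0001] then shift(tool, mm) [99.8 -0.3  0.5]
latch_knob [(0.77, [317.0, 206.0], [645.8, 185.1])]
latch_pivot [(0.89, [284.0, 166.0], [611.4, 209.1]), (0.72, [217.0, 204.0], [567.3, 162.7])]
```

View pics/w8.png

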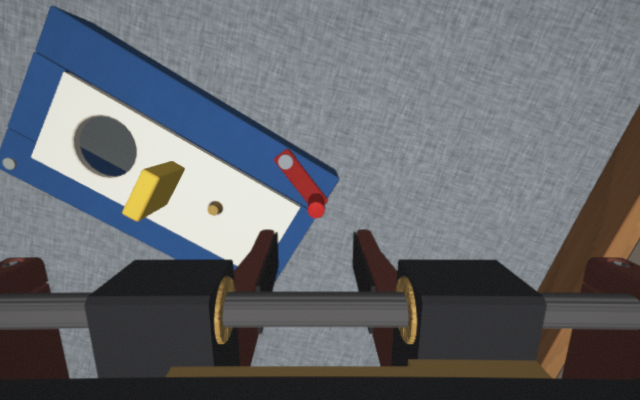

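The knob (316,208) measures at (645.8,185.1), right under the grasp axis. I'll go down and narrow the fingers to a loose straddle.

>>> {"op": "arm_command", "data": {"series": [{"xyz":[0.03,-0.0005,0.001],"dr":[0,0,0]},{"xyz":[0.03,0,0],"dr":[0,0,0]},{"xyz":[0.025,0,0],"dr":[0,0,0]},{"xyz":[0.01,0,0],"dr":[0,0,0]},{"xyz":[0.005,0,0],"dr":[0,0,0]},{"xyz":[0,0,0],"dr":[0,0,0]}]}}

```text
clock: 19.55
tcp_pos: [646.8, 185.9, 159.3]
ee_rot: [-0.235, 1.557, 0.235]
contact_force: [0.1, -0.3, 0.1]
opening: 40.2
```

>>> {"op": "arm_command", "data": {"series": [{"xyz":[0,0,0],"dr":[0,0,0]},{"xyz":[0,0,0],"dr":[0,0,0]},{"xyz":[0,0,0],"dr":[0,0,0]}], "fingers": 0.024}}

```text
clock: 19.92
tcp_pos: [646.7, 185.8, 159.0]
ee_rot: [-0.235, 1.557, 0.235]
contact_force: [0.0, 0.1, 0.4]
opening: 24.2
```

>>> {"op": "arm_command", "data": {"series": [{"xyz":[0,-0.0028,-0.0042],"dr":[0,0,0]},{"xyz":[0,-0.0023,-0.0045],"dr":[0,0,0]},{"xyz":[0,-0.0017,-0.0047],"dr":[0,0,0]},{"xyz":[0,-0.0012,-0.0049],"dr":[0,0,0]},{"xyz":[0,-0.0006,-0.005],"dr":[0,0,0]},{"xyz":[0,0,0],"dr":[0,0,0]}]}}

```text
clock: 20.68
tcp_pos: [627.9, 169.0, 159.2]
ee_rot: [-0.234, 1.556, 0.232]
contact_force: [3.4, -1.6, 0.8]
opening: 24.5
```

Pushing at about 3.7 N, as expected from the hinge friction. Continue the sweep.

>>> {"op": "arm_command", "data": {"series": [{"xyz":[0,0,-0.005],"dr":[0,0,0]},{"xyz":[0,0.0006,-0.005],"dr":[0,0,0]},{"xyz":[0,0.0012,-0.0049],"dr":[0,0,0]},{"xyz":[0,0.0018,-0.0047],"dr":[0,0,0]},{"xyz":[0,0,0],"dr":[0,0,0]}]}}

```text
clock: 21.3
tcp_pos: [606.1, 168.8, 158.6]
ee_rot: [-0.235, 1.559, 0.236]
contact_force: [0.6, -0.7, 1.5]
opening: 24.0
```

>>> {"op": "arm_command", "data": {"series": [{"xyz":[0,0.0023,-0.0044],"dr":[0,0,0]},{"xyz":[0,0.0014,-0.002],"dr":[0,0,0]},{"xyz":[0,0,0],"dr":[0,0,0]}]}}

```text
clock: 21.68
tcp_pos: [599.2, 170.3, 158.5]
ee_rot: [-0.235, 1.559, 0.235]
contact_force: [0.1, -0.3, 0.6]
opening: 24.5
```

>>> {"op": "arm_command", "data": {"series": [{"xyz":[0,0.0006,-0.001],"dr":[0,0,0]},{"xyz":[0,0.0006,-0.001],"dr":[0,0,0]},{"xyz":[0,0,0],"dr":[0,0,0]}]}}

```text
clock: 22.05
tcp_pos: [597.4, 170.5, 158.6]
ee_rot: [-0.235, 1.558, 0.235]
contact_force: [2.7, -0.1, -0.4]
opening: 24.0
```

>>> {"op": "arm_command", "data": {"series": [{"xyz":[0,0.0008,-0.0013],"dr":[0,0,0]},{"xyz":[0,0.0008,-0.0013],"dr":[0,0,0]},{"xyz":[0,0,0],"dr":[0,0,0]}]}}

```text
clock: 22.42
tcp_pos: [594.6, 171.4, 158.7]
ee_rot: [-0.235, 1.558, 0.235]
contact_force: [2.4, -1.5, 0.3]
opening: 24.0
```

```bash
python3 - <<'E'
from h import *
c=camera_params('wrist'); go([600.2,169.7,158],.3)
im=grab_frame('wrist'); save('w9',im)
ct=camera_params('top'); save('top9',grab_frame('top'))
for cam,cc in(('wrist',c),('top',ct)):
  for l,z in(('latch_knob',85),('latch_pivot',85)):
    print(cam,l,[(round(d['score'],2),np.round(d['xy']).tolist(),np.round(at_z(cc,d['xy'],z)[:2],1).tolist()) for d in place_of(cam,l)])
E
```

```text
t 22.43 tcp [594.6 171.4 158.7] F [ 2.4 -1.5  0.3] op 24.0
dr(tool) [-0.0009  0.0002  0.    ] then shift(tool, mm) [ 0.7 -3.2  4.9]
wrist latch_knob [(0.58, [328.0, 260.0], [602.0, 170.3])]
wrist latch_pivot [(0.86, [368.0, 194.0], [610.3, 209.3]), (0.53, [254.0, 247.0], [563.1, 165.9]), (0.44, [493.0, 374.0], [712.6, 130.9])]
top latch_knob []
top latch_pivot [(0.26, [353.0, 106.0], [760.4, -117.9])]
```

>>> {"op": "arm_command", "data": {"series": [{"xyz":[0,0.0006,-0.001],"dr":[0,0,0]},{"xyz":[0,0,0],"dr":[0,0,0]}]}}

```text
clock: 22.98
tcp_pos: [594.4, 171.3, 158.7]
ee_rot: [-0.234, 1.556, 0.234]
contact_force: [5.3, -1.0, -3.4]
opening: 23.7
```

>>> {"op": "arm_command", "data": {"series": [{"xyz":[0,0.0006,-0.001],"dr":[0,0,0]},{"xyz":[0,0,0],"dr":[0,0,0]}]}}

```text
clock: 23.22
tcp_pos: [594.2, 171.3, 158.8]
ee_rot: [-0.234, 1.554, 0.234]
contact_force: [8.7, -1.1, -5.6]
opening: 24.3
```

>>> {"op": "arm_command", "data": {"series": [{"xyz":[0,0.0006,-0.001],"dr":[0,0,0]},{"xyz":[0,0,0],"dr":[0,0,0]}]}}

```text
clock: 23.48
tcp_pos: [593.9, 171.3, 158.8]
ee_rot: [-0.233, 1.553, 0.233]
contact_force: [12.8, -1.2, -8.2]
opening: 23.9
```

The force climbs steadily with no travel, so the latch is at its stop. I'll back off to free the knob, then lift away.

>>> {"op": "arm_command", "data": {"series": [{"xyz":[0,-0.0028,0.005],"dr":[0,0,0]},{"xyz":[0,-0.0015,0.0035],"dr":[0,0,0]},{"xyz":[0,0,0],"dr":[0,0,0]},{"xyz":[0,0,0],"dr":[0,0,0]},{"xyz":[-0.02,0,0],"dr":[0,0,0]},{"xyz":[-0.03,0,0],"dr":[0,0,0]},{"xyz":[-0.04,0,0],"dr":[0,0,0]},{"xyz":[-0.04,-0.03,0],"dr":[0,0,0]},{"xyz":[0,-0.04,0],"dr":[0,0,0]},{"xyz":[0,-0.02,0],"dr":[0,0,0]},{"xyz":[0,0,0],"dr":[0,0,0]},{"xyz":[0,0,0],"dr":[0,0,0]}], "fingers": 0.032}}

```text
clock: 24.98
tcp_pos: [626.3, 86.5, 288.4]
ee_rot: [-0.235, 1.559, 0.237]
contact_force: [-0.2, -0.1, -0.0]
opening: 32.1
```

```bash
python3 - <<'E'
from h import *
c=camera_params('wrist'); go([600.2,169.7,158],.3)
im=grab_frame('wrist'); save('w10',im)
P={}
for l,z in(('latch_knob',85),('latch_pivot',85),('plate_hole',50),('plate_opening',50)):
    r=place_of('wrist',l); 
    if r: P[l]=at_z(c,r[0]['xy'],z)[:2]; print(l,r[0]['score'],np.round(r[0]['xy']),P[l].round(1))
if 'latch_knob' in P:
    v=P['latch_knob']-np.array([610.3,210]); print('latch angle',-.2425-np.arctan2(v[1],v[0]),np.linalg.norm(v))
E
```

```text
t 24.98 tcp [626.3  86.5 288.4] F [-0.2 -0.1 -0. ] op 32.1
dr(tool) [ 0.0012 -0.0007 -0.0015] then shift(tool, mm) [130.4  87.2  -0.4]
latch_knob 0.84 [316.  94.] [600.6 170.8]
latch_pivot 0.76 [343.  50.] [611.7 208.8]
plate_hole 0.81 [266. 102.] [557.  151.5]
latch angle 1.569981652956429 40.41014701423134
```

View pics/w10.png

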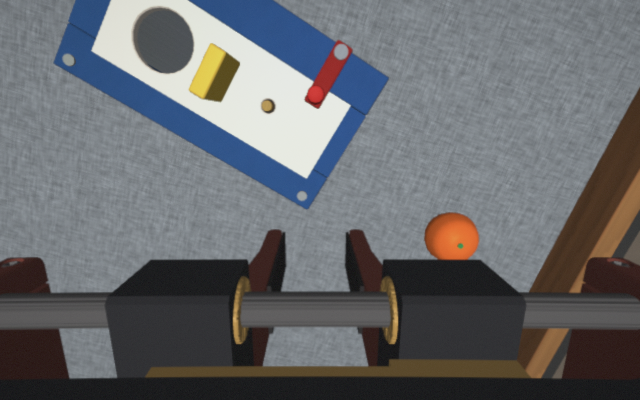

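The latch bar runs from the pivot (341,51) to the knob (316,95), across the plate's end, at 1.570 rad. The plate is flat with the pin in its hole (267,105), and the robot is clear. Handing in.

```bash
python3 -c "
from h import *
print(ticket.job_done())"
```

```text
the job is handed in; nothing more can be done
None
```

I fitted the larger white plate on the stand, closed the red latch across it and handed the job in at about 25 s of the 72 s. No verdict is reported.

- **Plate:** My first grasp missed because I lifted before the slow fingers had closed. The plate did not move, and the second grasp held. I found the pin by sight through the hole, so the plate went straight over it without any nudging. The highest force I read while seating it was about 9 N.
- **Square with the stand:** Just before release, the plate and stand directions agreed to 0.0002 rad. After release the reading differed by 0.005 rad, all of it in the stand's edge fit; the plate's own reading did not change.
- **Latch:** I pushed the knob until the force rose to about 15 N with no further travel. Afterwards it measured 1.570 rad against the 1.571 stop.
- **Last look:** The plate lay flat with the pin through its hole, the latch was across its end, and the robot was clear with no force on the wrist. The knob measured 40.4 mm from the pivot against the true 42 mm, which is within camera accuracy. I did not check the fruit and other things individually; I saw no sign of contact with any of them.

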